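# Tighten the sight-glass ring of a gas chamber with the two-pin spanner

## Task

Take the two-pin spanner from its wooden stand, set both of its pins right down into two opposite holes of the steel ring that holds the chamber's sight glass, and turn the ring clockwise until it is tight against its stop. There is glass under the ring, so go gently: never bear on it hard with the spanner or the hand. Then put the spanner back upright in its stand with both pins in the stand's holes, let go, and leave everything else where it is.

Things in the scene. Friction and masses are not known exactly. Their poses are not given: they have to be found in the camera images.
- spanner: Two-pin face spanner, 0.2 kg: steel crossbar 76 (y) x 16 (x) x 10 mm with an upright black grip in its middle, 18 mm thick (x), 28 wide (y), from 15 to 90 mm above the crossbar's underside. Two round pins, 7 mm across, 8 mm long, chamfered, point down at y = +30 and -30 mm. Origin: middle of the crossbar's underside; z up. The same after half a turn about z
- ring_face (a point): Point on the ring's axis level with its upper face, 55 mm above the table, z up; fixed to the chamber, does NOT turn with the ring. Steel ring, lying flat: 80 mm outside, 40 mm bore, 9 mm thick, four round 10 mm holes right through, 90 degrees apart, centres 30 mm from the axis. The holes' angle is not measured and varies: see it, or feel for it by sliding the pins lightly on the face; they drop in 8 mm
- ring (a joint): How far the ring is screwed on, rad: grows clockwise seen from above; 1.4 is its stop (tight), 0 its loose end. Starts between 0.2 and 0.7. Turns under a steady 0.3 N m and stays where left; pins sliding on it at a few newtons do not turn it. Its seat springs back and forth about 0.2 rad per N m, so the stop is felt as a steep rise of torque. It says nothing of the holes' angle
- chamber: Grey painted round chamber fixed to the table, 104 mm wide (120 mm at the foot, clamps to 150 mm), 53 mm high at its rim round the ring, with a brass side pipe along its x out to 85 mm, 28 mm up; a round glass window inside the ring's bore. Origin at the centre of its foot on the table; carries the ring
- stand_top (a point): Middle of the upper face of the spanner's stand, a wooden block fixed to the table: 50 mm (x) by 110 mm (y), 30 mm high, with two round holes 14 mm across and 14 mm deep at y = +30 and -30 mm from this point; the spanner stands in it with its crossbar flat on this face. z up
- beaker: Empty glass beaker, 70 mm wide, 90 mm high; origin at the centre of its foot
- jar: White plastic reagent jar with a screw cap, 70 mm wide, 130 mm high; origin at the centre of its foot
- dish: Glass dish, 110 mm wide, 45 mm high; origin at the centre of its foot
- burner: Bench burner: round foot 76 mm wide, thin tube, 133 mm high in all; origin at the centre of its foot
- scoop: Thin steel laboratory spatula, 180 mm long, 6 mm thick rod with flat ends, lying flat; origin near its middle
- wrench: Plain steel open-ended wrench, 140 mm long, lying flat; not the tool for this job; origin near its middle
- spare_ring: Plain steel spacer ring, 52 mm wide, 6 mm thick, no holes in its face; origin at the centre of its underside

How it is judged:
By the outcome, as a careful person would: the job done as asked, in the order asked, and still so for the second after the job is handed in, with the robot touching nothing.
It also fails if it takes over 72 s, if anything falls off the work surface, if the arm or the gripper's body presses on something with over 40 N, if the wrist force passes 120 N, or if a joint passes its speed limit or range.

## Robot

A 7-joint arm with a two-finger parallel gripper is mounted at the origin on the work surface. World frame = base frame: x ahead of the robot, y to its left, z up, the work surface at z = 0. Lengths are in m, angles in rad, forces in N, time in s.
With the tool pointing down it reaches from about 0.4 to 0.9 m from the base axis. Payload 5.5 kg.
Tool frame: the origin (TCP) lies where the fingers leave the gripper's body, on its centre line; the fingertips stand 66 mm ahead of it and the grasp point (between the pads) lies 47 mm ahead of it; z points along the fingers, y is the direction in which the jaws open and shut (so a half turn about z gives the same grasp; the last joint's range is limited). The gripper opens to 92 mm and grips with 3 to 60 N. Pads are 19 mm wide; open, the fingers measure 130 mm over their backs; the gripper's body (75 mm by 190 mm) begins 47 mm behind the grasp point.
Start: joints at [1.589, 0.501, -0.427, 1.55, 0.221, 1.138, -0.21], TCP at [0.158, -0.631, 0.292] pointing down, gripper open.
Joint ranges: [-2.88, 2.88], [-0.31, 2.03], [-1.54, 1.56], [0.2, 2.42], [-1.41, 4.55], [0.19, 2.02], [-2.57, 2.57]. Speed limits (rad/s): [2.57, 2.57, 3.14, 3.14, 3.14, 3.14, 3.14].

## Interface

Orientations are given as a rotation vector (axis times angle).
In Python, from rig import env gives the robot as it stands.
- The arm moves only by the tool servo_tool, never from a script. Its argument "rows" is a list of rows, each a list of 3 entries, a list of its own where there are three numbers: the shift along the tool's x, y, z in cm, then the turn about the tool's z in rad, then the finger opening in cm, from 0 to 9.18. A call has 1 to 10 rows; each row is the pose to reach, as a shift and turn from the pose commanded when the call began, along the tool's axes at that moment; what a row does not reach only later rows make up. A row lasts 1/10 s, in which the tool goes at most 50 mm and 8.59 degrees, less where a joint would pass 70% of its speed; a pose out of reach is approached as far as the arm can. A call with a gripper value outside its range is refused whole. The fingers move at their own pace and stop on an object; the grip force is fixed at half the most. Time passes only in rows, so rows that repeat a pose let the fingers close. It gives the time, the measured TCP pose, the force and the opening at its end, in the units of the state.
- env.get_state(): the state, without advancing time (a new reading comes with each control period).
- env.get_image(name): name is "side" or "top"; returns (picture, depth): 400x640x3 uint8, red, green, blue; 400x640 float32, m along the optical axis (not along the pixel's ray), 0 where there is no reading.
- env.camera_model(name): a dict with "intrinsics" (3x3 intrinsics, pixels), "k1" (the pictures are not rectified: a ray, as slopes to the right and down, at radius r is drawn at 1 + k1 r^2 times it, then the intrinsics apply), "eye" and "orientation" of the camera in the world. Camera axes: x right, y down, z forward; pixel columns grow to the right and rows downward; lengths in m; the calibration is good to about 2 mm. A picture is of the moment at which its call begins. camera_model takes no time and is no camera call.
- env.finish_job(): hands the job in, once; it reports no verdict.
The state is a dict: "t": time; "joint_positions": joint angles; "qvel": joint speeds; "joint_efforts": joint torques, N m; "eef_pos": TCP position; "eef_rot": TCP orientation; "ft_force": force on the tool from outside, world axes, zero at the start; "wrist_torque": the same for the moment, N m; "opening": finger opening in m.
Only numpy, scipy, OpenCV 4.12 (cv2) and the standard library are available. Lean on these libraries where they do the work, as an engineer would, in place of code of your own. Each camera call takes 0.05 s, during which the arm holds its last target.

## Working session

There is one attempt and no reset: what is moved stays moved. The work goes in short steps, Python scripts to look and compute and a tool call to move; the robot and the scene stay as the last step left them, time stands still between calls to the robot, and variables do not carry over. Pictures are saved under pics/ and viewed, and the job is handed in when it is done.

Besides the shell and the picture viewer there is one more tool, called after ">>>" by a JSON object that holds its "op" and its "data". servo_tool: Moves the arm, as the interface text tells. Its arguments: {"type":"object","properties":{"rows":{"type":"array","items":{"type":"array"}}},"required":["rows"]}

```bash
mkdir -p pics; ls
python3 - <<'E'
from rig import env
import cv2,json
print(env.get_state())
for n in("side","top"):
    print(n,env.camera_model(n))
    p,d=env.get_image(n)
    cv2.imwrite(f"pics/{n}0.png",p[:,:,::-1])
    import numpy as np
    np.save(f"pics/{n}0d.npy",d)
E
```

```text
pics
{'t': 0.0, 'joint_positions': array([ 1.58921142,  0.50187673, -0.42678467,  1.55145313,  0.22080322,
        1.13827829, -0.21027081]), 'qvel': array([ 0.00201207,  0.0007568 , -0.00160922,  0.00165517,  0.00135642,
       -0.00023682,  0.00030121]), 'joint_efforts': array([-8.20481227e-05, -5.66598165e+01, -5.81586018e+00, -2.79114747e+01,
       -6.85409876e-02,  3.08813131e-02,  1.55117050e-04]), 'eef_pos': array([ 0.15733764, -0.63008063,  0.29115823]), 'eef_rot': array([-3.11613962e+00, -3.83434859e-01,  2.63050463e-04]), 'ft_force': array([-0.32862893,  0.33507003, -0.1189977 ]), 'wrist_torque': array([0.01860403, 0.0017829 , 0.02897946]), 'opening': 0.09167065387209282}
side {'intrinsics': array([[423.30746392,   0.        , 320.11337655],
       [  0.        , 423.30746392, 203.11129917],
       [  0.        ,   0.        ,   1.        ]]), 'k1': -0.059568628167704724, 'eye': array([ 0.51655927, -0.77607091,  0.6978565 ]), 'orientation': array([-2.25339533,  0.06415245, -0.05769676])}
top {'intrinsics': array([[455.85578714,   0.        , 319.16285639],
       [  0.        , 455.85578714, 204.14679993],
       [  0.        ,   0.        ,   1.        ]]), 'k1': -0.1174518541268378, 'eye': array([0.45094673, 0.00433451, 1.36620147]), 'orientation': array([-2.14913943,  2.19805038, -0.10999325])}
```

View pics/top0.png

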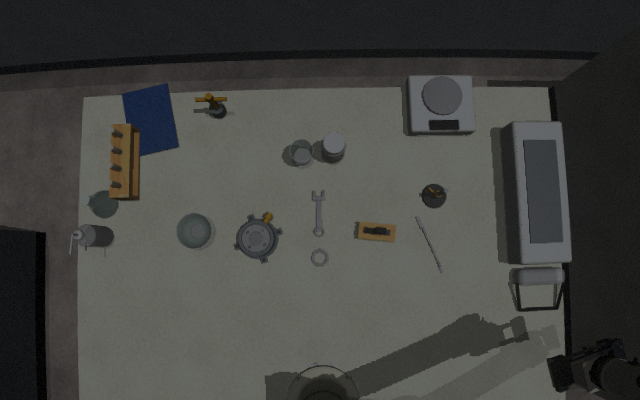

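View pics/side0.png

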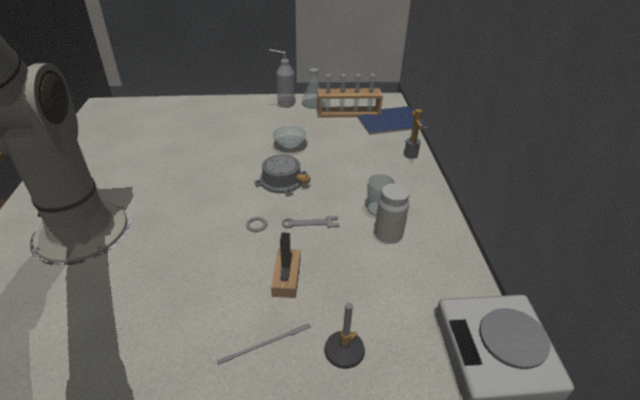

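The top view shows the chamber at about (258,238) and the stand with the spanner at about (377,231). The wrench (319,212), spare ring (319,257) and scoop (429,243) lie between or near them. I'll enlarge these areas and measure them.

```bash
cat > h.py <<'E'
import numpy as np,cv2
from scipy.spatial.transform import Rotation as R
from rig import env
def cam(n):
    m=env.camera_model(n);K=m['intrinsics'];return m,K,R.from_rotvec(m['orientation']).as_matrix(),np.array([m['k1'],0,0,0,0.])
def proj(n,P):
    m,K,Rm,D=cam(n)
    rv=cv2.Rodrigues(Rm.T)[0];t=-Rm.T@m['eye']
    return cv2.projectPoints(np.asarray(P,float).reshape(-1,1,3),rv,t,K,D)[0].reshape(-1,2)
def rays(n,uv):
    m,K,Rm,D=cam(n)
    s=cv2.undistortPoints(np.asarray(uv,float).reshape(-1,1,2),K,D).reshape(-1,2)
    return m['eye'],np.c_[s,np.ones(len(s))]@Rm.T
def onz(n,uv,z):
    e,r=rays(n,uv);return e+r*((z-e[2])/r[:,2])[:,None]
def cloud(n,d,u0,u1,v0,v1):
    U,V=np.meshgrid(np.arange(u0,u1),np.arange(v0,v1))
    uv=np.c_[U.ravel(),V.ravel()];z=d[V.ravel(),U.ravel()]
    e,r=rays(n,uv);return e+r*z[:,None],uv,z>0
def rect(n,p,cx,cy,z,half,res,ang=0):
    """orthophoto at plane z: out col=-y', row=-x' ; res m/px"""
    N=int(2*half/res)
    g=(np.arange(N)+.5)*res-half
    YY,XX=np.meshgrid(-g,-g)
    c,s=np.cos(ang),np.sin(ang)
    P=np.stack([cx+c*XX-s*YY,cy+s*XX+c*YY,np.full_like(XX,z)],-1)
    q=proj(n,P.reshape(-1,3)).reshape(N,N,2).astype(np.float32)
    return cv2.remap(p,q[...,0],q[...,1],cv2.INTER_CUBIC)
E
python3 - <<'E'
from h import *
for n in("top","side"):
    p=cv2.imread(f"pics/{n}0.png");d=np.load(f"pics/{n}0d.npy")
    b=(345,410,210,255) if n=="top" else (262,310,225,305)
    c=(225,292,205,272) if n=="top" else (245,320,145,205)
    for nm,bb in(("stand",b),("ch",c)):
        P,uv,ok=cloud(n,d,*bb);P=P[ok]
        print(n,nm,np.histogram(P[:,2],np.arange(-.01,.15,.01)))
        for lo,hi in((.025,.035),(.035,.045),(.05,.06),(.1,.125)):
            q=P[(P[:,2]>lo)&(P[:,2]<hi)]
            if len(q)>4: print(lo,len(q),q.mean(0),q.min(0),q.max(0))
        cv2.imwrite(f"pics/{n}_{nm}.png",cv2.resize(p[bb[2]:bb[3],bb[0]:bb[1]],None,fx=8,fy=8,interpolation=cv2.INTER_CUBIC))
for nm in ("stand","ch"):
    pass
a=[cv2.convertScaleAbs(cv2.resize(cv2.imread(f"pics/{n}_{m}.png"),(400,300)),alpha=1.8) for m in("stand","ch") for n in("top","side")]
cv2.imwrite("pics/m1.png",np.vstack([np.hstack(a[:2]),np.hstack(a[2:])]))
E
```

```text
top stand (array([1101, 1170,    7,  232,  275,   36,    4,    2,    6,    5,    3,
          3,   44,   21,    0]), array([-0.01,  0.  ,  0.01,  0.02,  0.03,  0.04,  0.05,  0.06,  0.07,
        0.08,  0.09,  0.1 ,  0.11,  0.12,  0.13,  0.14]))
0.025 441 [ 0.49618919 -0.16728747  0.03011347] [ 0.46727569 -0.22474075  0.02501209] [ 0.52543762 -0.1140571   0.03499646]
0.035 84 [ 0.49410735 -0.16635077  0.0390215 ] [ 0.47017652 -0.21910647  0.03515218] [ 0.52508904 -0.11802255  0.04429536]
0.1 68 [ 0.49561094 -0.16873189  0.11796326] [ 0.48602873 -0.18174709  0.10249271] [ 0.50570299 -0.15558687  0.12403383]
top ch (array([1567, 1607,  197,   16,   77,  245,  764,    3,    0,    0,    0,
          0,    0,    0,    0]), array([-0.01,  0.  ,  0.01,  0.02,  0.03,  0.04,  0.05,  0.06,  0.07,
        0.08,  0.09,  0.1 ,  0.11,  0.12,  0.13,  0.14]))
0.025 45 [0.51899215 0.14768818 0.03150277] [0.43539155 0.13122777 0.02543853] [0.56113705 0.17287333 0.03489985]
0.035 90 [0.51818794 0.15690863 0.04003477] [0.44095844 0.13057593 0.03532657] [0.55770631 0.21436676 0.04496348]
0.05 764 [0.48485
[... 721 characters left out ...]
[ 0.49846827 -0.17599778  0.11492353] [ 0.48854574 -0.18539304  0.10027309] [ 0.50862378 -0.15831811  0.12289021]
side ch (array([1223, 1839,  256,  176,  191,  203,  597,    0,    0,    0,    0,
          0,    0,    0,    0]), array([-0.01,  0.  ,  0.01,  0.02,  0.03,  0.04,  0.05,  0.06,  0.07,
        0.08,  0.09,  0.1 ,  0.11,  0.12,  0.13,  0.14]))
0.025 193 [0.50423872 0.17517192 0.03028839] [0.43707709 0.12791237 0.02506462] [0.56397564 0.32843865 0.03488496]
0.035 163 [0.5049106  0.14497805 0.03960621] [0.4349609  0.12942659 0.03505859] [0.56099048 0.31068871 0.04497777]
0.05 597 [0.48613659 0.17763089 0.0539216 ] [0.43512529 0.12641367 0.05001602] [0.5381133  0.23263804 0.0582871 ]
```

View pics/m1.png

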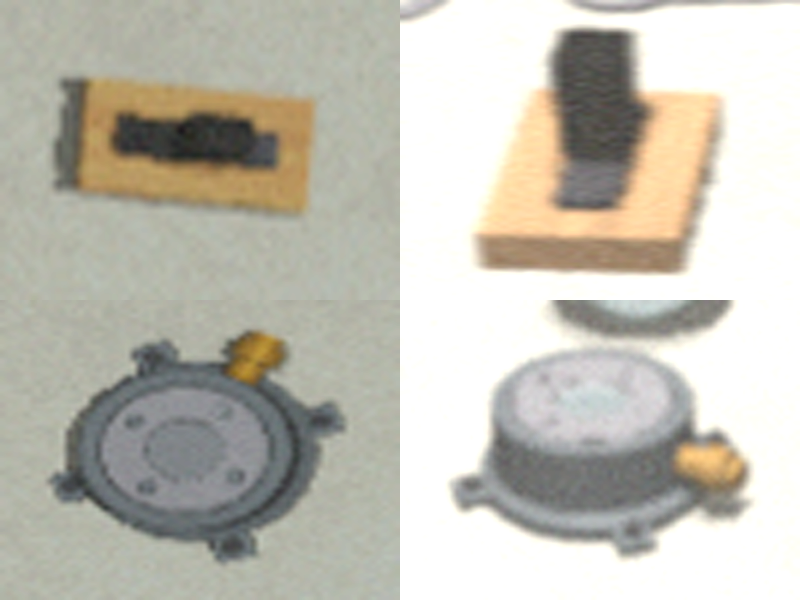

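Run:
```python
from h import *
for n in("top","side"):
    A=[];Dd=[]
    for i in range(6):
        p,d=env.get_image(n);A.append(p[:,:,::-1].astype(float));Dd.append(np.where(d>0,d,np.nan))
    np.save(f"pics/{n}avg.npy",np.mean(A,0).astype(np.float32));np.save(f"pics/{n}avgd.npy",np.nan_to_num(np.nanmedian(Dd,0)))
o=[]
for n in("top","side"):
    p=np.load(f"pics/{n}avg.npy")
    a=rect(n,p,.486,.180,.055,.065,.000325)
    b=rect(n,p,.497,-.168,.03,.065,.000325)
    for im in(a,b):
        im=np.clip(im*1.7,0,255).astype(np.uint8)
        o.append(cv2.resize(im,(400,400)) [:,:])
cv2.imwrite("pics/o1.png",np.vstack([np.hstack([o[0],o[2]])]))
cv2.imwrite("pics/o2.png",np.vstack([np.hstack([o[1],o[3]])]))
```

```text
(no output)
```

View pics/o1.png

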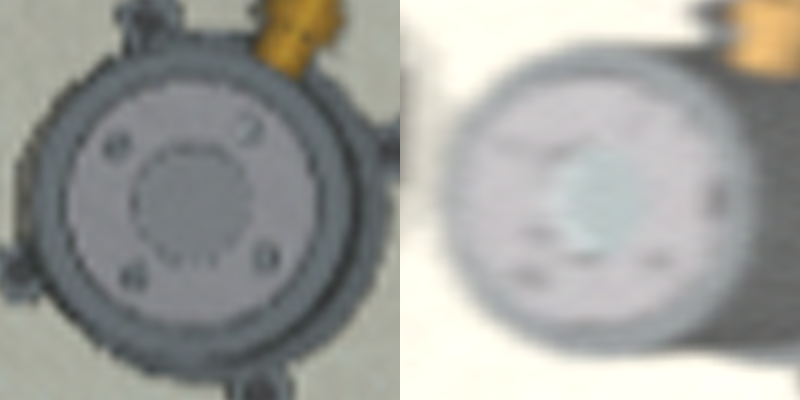

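View pics/o2.png

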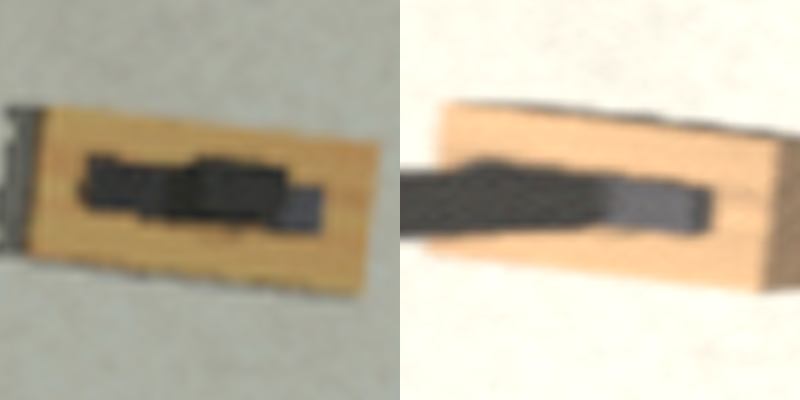

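Both cameras agree on the stand to about 1.5 mm: centre about (0.497,-0.169), yaw about -0.12. The ring's four holes show in the top ortho view at (117,148), (251,130), (133,280) and (266,259). That puts its axis at about (0.485,0.182) and its hole lines at 52.5° + k·90°. I'll move toward the stand first and check the joint margins.

>>> {"op": "servo_tool", "data": {"rows": [[[4.4,-3.6,0],0,9],[[8.8,-7.3,0],0,9],[[13.2,-10.9,0],0,9],[[17.6,-14.6,0],0,9],[[22,-18.2,0],0,9],[[26.4,-21.9,0],0,9],[[30.8,-25.5,0],0,9],[[35.3,-29.2,0],0,9],[[39.7,-32.8,0],0,9],[[44.2,-36.5,0],0,9]]}}

```text
t: 1.7
eef_pos: [0.4552, -0.2266, 0.2927]
eef_rot: [3.117, 0.383, 0.001]
ft_force: [1.4, -0.7, -0.4]
opening: 0.0905
```

```bash
python3 -c "
from rig import env
s=env.get_state();print(s['t'],s['joint_positions'],s['eef_pos'],s['eef_rot'])"
```

```text
1.7 [ 0.98535991  0.27765352 -0.67391583  1.89532913  0.20113116  1.03506733
 -1.09940717] [ 0.4552167  -0.22656266  0.29270094] [3.11702807e+00 3.82989293e-01 9.44760413e-04]
```

>>> {"op": "servo_tool", "data": {"rows": [[[0,0,0],-0.15,9],[[0,0,0],-0.3,9],[[0,0,0],-0.45,9],[[0,0,0],-0.6,9],[[0,0,0],-0.75,9],[[0,0,0],-0.9,9],[[0,0,0],-1.05,9],[[0,0,0],-1.206,9],[[0,0,0],-1.206,9]]}}

```text
t: 2.6
eef_pos: [0.4542, -0.2283, 0.2923]
eef_rot: [2.349, 2.086, 0.0]
ft_force: [0.5, 1.1, 0.2]
opening: 0.0898
```

Run:
```python
from h import *
s=env.get_state();print(s['t'],s['joint_positions'],s['eef_pos'],s['ft_force'])
M=R.from_rotvec(s['eef_rot']).as_matrix();print(M)
print(M.T@(np.array([.4975,-.169,.25])-s['eef_pos'])*100, np.arctan2(M[1,1],M[0,1]))
# refine spanner using side depth: grip points
for n,b in(("side",(262,310,225,305)),("top",(345,410,210,255))):
    d=np.load(f"pics/{n}avgd.npy");P,uv,ok=cloud(n,d,*b);P=P[ok]
    for lo,hi in((.026,.034),(.05,.11),(.112,.13)):
        q=P[(P[:,2]>lo)&(P[:,2]<hi)];
        if len(q)>5:
            (c,sz,a)=cv2.minAreaRect((q[:,:2]*1000).astype(np.float32));print(n,lo,len(q),c,sz,a,np.median(q,0))
```

```text
2.6 [ 1.16514306  0.33308426 -0.89818677  1.89062324  0.29776139  1.05795609
  0.0266674 ] [ 0.45424226 -0.22828073  0.29229794] [0.48955716 1.06152349 0.2066643 ]
[[ 1.18312516e-01  9.92976391e-01  1.90254472e-04]
 [ 9.92976405e-01 -1.18312530e-01  5.94247640e-05]
 [ 8.15168756e-05  1.81887509e-04 -9.99999980e-01]]
[6.39788456 3.59325643 4.23096875] -0.11859030506080924
side 0.026 677 (498.34136962890625, -169.75135803222656) (109.36197662353516, 50.40811538696289) 83.12889099121094 [ 0.50188376 -0.18698638  0.03100312]
side 0.05 219 (503.1417236328125, -175.42111206054688) (29.868377685546875, 15.232894897460938) 43.926090240478516 [ 0.49881824 -0.18320186  0.08193195]
side 0.112 111 (497.9322509765625, -171.54075622558594) (26.699811935424805, 17.632524490356445) 89.02204895019531 [ 0.49889046 -0.17514606  0.11963915]
top 0.026 466 (496.02886962890625, -169.24400329589844) (107.88021087646484, 50.169349670410156) 82.72647094726562 [ 0.4930804  -0.16564233  0.03000816]
top 0.05 21 (492.99334716796875, -161.14962768554688) (23.38988494873047, 10.385638236999512) 36.284149169921875 [ 0.491518   -0.15727285  0.0776574 ]
top 0.112 65 (496.00439453125, -169.3074188232422) (26.082963943481445, 17.388412475585938) 79.64368438720703 [ 0.49685009 -0.16760913  0.11940885]
```

>>> {"op": "servo_tool", "data": {"rows": [[[3.2,1.8,1.5],0,9],[[6.3,3.55,4.5],0,9],[[6.3,3.55,4.5],0,9],[[6.3,3.55,4.5],0,9]]}}

```text
t: 3.0
eef_pos: [0.4971, -0.1685, 0.2466]
eef_rot: [-2.35, -2.083, 0.0]
ft_force: [0.3, -1.2, 0.4]
opening: 0.0899
```

```bash
cat > st.py <<'E'
from h import *
import sys
s=env.get_state()
M=R.from_rotvec(s['eef_rot']).as_matrix()
print('t',round(s['t'],2),'q',np.round(s['joint_positions'],2),'p',np.round(s['eef_pos'],4),'F',np.round(s['ft_force'],1),'T',np.round(s['wrist_torque'],2),'op',round(s['opening'],4),'yawY',round(np.arctan2(M[1,1],M[0,1]),4),'tilt',np.round(M[:2,2],4))
if len(sys.argv)>3:
    g=np.array([float(a) for a in sys.argv[1:4]])
    print('tool shift cm',np.round(M.T@(g-s['eef_pos'])*100,2))
E
python3 st.py .497 -.170 .137
python3 - <<'E'
from h import *
o=[]
for n in("top","side"):
    p,d=env.get_image(n);p=p[:,:,::-1]
    uv=proj(n,[.497,-.17,.12])[0].astype(int);c=p[max(0,uv[1]-50):uv[1]+50,uv[0]-50:uv[0]+50]
    o.append(cv2.resize(cv2.convertScaleAbs(c,alpha=1.6),(400,400),interpolation=cv2.INTER_CUBIC))
cv2.imwrite("pics/g1.png",np.hstack(o))
E
```

```text
t 3.0 q [ 0.98  0.43 -0.87  1.9   0.39  0.99 -0.19] p [ 0.4971 -0.1685  0.2466] F [ 0.3 -1.2  0.4] T [-0.01 -0.08 -0.02] op 0.0899 yawY -0.1201 tilt [-0.0013  0.001 ]
tool shift cm [-0.16  0.02 10.96]
```

View pics/g1.png

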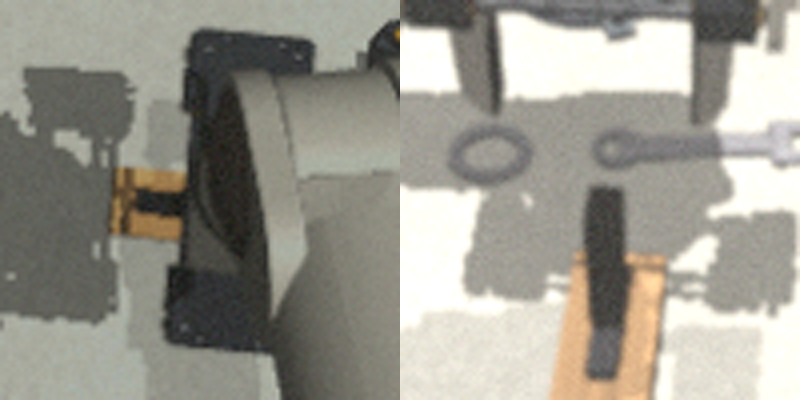

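The fingers straddle the grip in the side view: left tip at about (490,110), right at about (710,120), grip at 605. I'll go down and close.

>>> {"op": "servo_tool", "data": {"rows": [[[-0.1,0,3],0,9],[[-0.1,0,6],0,9],[[-0.1,0,9],0,9],[[-0.1,0,10.9],0,9],[[-0.1,0,10.9],0,9],[[-0.1,0,10.9],0,5],[[-0.1,0,10.9],0,4]]}}

```text
t: 3.8
eef_pos: [0.4979, -0.1718, 0.1399]
eef_rot: [2.35, 2.081, 0.002]
ft_force: [0.9, 0.6, -0.8]
opening: 0.0782
```

```bash
python3 st.py .497 -.170 .137
```

```text
t 3.8 q [ 0.88  0.58 -0.75  1.97  0.55  0.8  -0.31] p [ 0.4979 -0.1718  0.1399] F [ 0.9  0.6 -0.8] T [-0.03 -0.09  0.  ] op 0.0782 yawY -0.1215 tilt [ 0.0025 -0.0013]
tool shift cm [ 0.16 -0.11  0.28]
```

>>> {"op": "servo_tool", "data": {"rows": [[[0.1,0,0],0,3],[[0.1,0,0],0,2],[[0.1,0,0],0,1],[[0.1,0,0],0,0.5],[[0.1,0,0],0,0.5],[[0.1,0,0],0,0.5]]}}

```text
t: 4.4
eef_pos: [0.4971, -0.1699, 0.1382]
eef_rot: [-2.351, -2.084, 0.0]
ft_force: [-0.6, -0.2, 0.7]
opening: 0.0303
```

```bash
python3 st.py .497 -.170 .137
```

```text
t 4.4 q [ 0.88  0.58 -0.75  1.97  0.55  0.8  -0.31] p [ 0.4971 -0.1699  0.1382] F [-0.6 -0.2  0.7] T [-0.08 -0.05  0.01] op 0.0303 yawY -0.12 tilt [-0.  0.]
tool shift cm [-0.01 -0.    0.12]
```

>>> {"op": "servo_tool", "data": {"rows": [[[0,0,0],0,0.5],[[0,0,0],0,0.5],[[0,0,0],0,0.5],[[0,0,0],0,0.5],[[0,0,0],0,0.5]]}}

```text
t: 4.9
eef_pos: [0.497, -0.1698, 0.1381]
eef_rot: [-2.35, -2.084, 0.0]
ft_force: [0.3, 0.5, -0.9]
opening: 0.0177
```

```bash
python3 st.py .497 -.170 .137
```

```text
t 4.9 q [ 0.88  0.58 -0.75  1.97  0.55  0.8  -0.31] p [ 0.497  -0.1698  0.1381] F [ 0.3  0.5 -0.9] T [-0.02 -0.14  0.04] op 0.0177 yawY -0.1199 tilt [-0.0001  0.0001]
tool shift cm [-0.02  0.    0.11]
```

The opening stopped at 17.7 mm, so the 18 mm grip is held. I'll lift straight up.

>>> {"op": "servo_tool", "data": {"rows": [[[0,0,-0.5],0,0.5],[[0,0,-1.5],0,0.5],[[0,0,-3.5],0,0.5],[[0,0,-6.5],0,0.5],[[0,0,-9.5],0,0.5],[[0,0,-10],0,0.5],[[0,0,-10],0,0.5]]}}

```text
t: 5.6
eef_pos: [0.4976, -0.1702, 0.2396]
eef_rot: [2.349, 2.082, 0.001]
ft_force: [-0.4, 0.4, -3.1]
opening: 0.018
```

```bash
python3 st.py .4855 .1816 .24
python3 - <<'E'
from h import *
from scipy.optimize import minimize
p,d=env.get_image("side");p=p[:,:,::-1]
uv=proj("side",[.497,-.17,.15])[0].astype(int);c=p[max(0,uv[1]-70):uv[1]+70,uv[0]-70:uv[0]+70]
cv2.imwrite("pics/lift.png",cv2.resize(cv2.convertScaleAbs(c,alpha=1.6),(560,560),interpolation=cv2.INTER_CUBIC))
for n in("top","side"):
    g=np.load(f"pics/{n}avg.npy").mean(2)
    g=g-0*g
    def samp(P):
        q=proj(n,P).astype(np.float32);return cv2.remap(g,q[:,0].reshape(-1,1),q[:,1].reshape(-1,1),cv2.INTER_LINEAR).ravel()
    t=np.linspace(0,2*np.pi,180,endpoint=False);cs=np.c_[np.cos(t),np.sin(t),0*t]
    # ring outer edge contrast (40 mm at z=.055)
    def f(c):
        C=np.array([c[0],c[1],.055]);return -(samp(C+.0385*cs)-samp(C+.0425*cs)).mean()
    best=min(((f((x,y)),x,y) for x in np.arange(.478,.494,.0005) for y in np.arange(.174,.190,.0005)))
    print(n,"edge",best)
    # holes
    disk=np.array([[r*np.cos(a),r*np.sin(a),0] for r in(0.,.0015,.003) for a in np.linspace(0,2*np.pi,8,endpoint=False)])
    an=np.array([[.0068*np.cos(a),.0068*np.sin(a),0] for a in np.linspace(0,2*np.pi,16,endpoint=False)])
    def h(c):
        s=0
        for k in range(4):
            a=c[2]+k*np.pi/2;C=np.array([c[0]+.03*np.cos(a),c[1]+.03*np.sin(a),.055])
            s+=samp(C+disk).mean()-samp(C+an).mean()
        return s
    res=[]
    for a in np.radians(np.arange(0,90,2)):
        for x in np.arange(.480,.4921,.002):
            for y in np.arange(.176,.1881,.002): res.append((h((x,y,a)),x,y,a))
    res.sort();r=minimize(h,res[0][1:],method="Nelder-Mead",options=dict(initial_simplex=np.array(res[0][1:])+np.array([[0,0,0],[.001,0,0],[0,.001,0],[0,0,.05]])))
    print(n,"holes",res[0],r.x,np.degrees(r.x[2]),r.fun)
E
```

```text
t 5.6 q [ 0.97  0.44 -0.86  1.9   0.4   0.98 -0.19] p [ 0.4976 -0.1702  0.2396] F [-0.4  0.4 -3.1] T [-0.04 -0.03  0.04] op 0.018 yawY -0.1203 tilt [ 0.0023 -0.0017]
tool shift cm [34.78 -5.43 -0.11]
top edge (np.float32(-16.022942), np.float64(0.485), np.float64(0.1825))Traceback (most recent call last):
  File "<stdin>", line 29, in <module>
  File "<stdin>", line 24, in h
  File "<stdin>", line 10, in samp
  File "h.py", line 7, in proj
    m,K,Rm,D=cam(n)
             ~~~^^^
  File "h.py", line 5, in cam
    m=env.camera_model(n);K=m['intrinsics'];return m,K,R.from_rotvec(m['orientation']).as_matrix(),np.array([m['k1'],0,0,0,0.])
ValueError: time passes only in moves, steps and waits
```

View pics/lift.png

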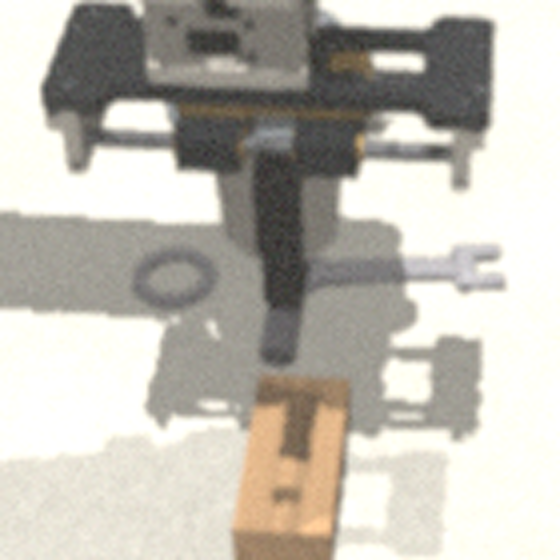

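The spanner is out of the stand: crossbar end at (280,345), one empty stand hole at (288,495). Nothing else moved. I'll cache the camera models and rerun the fit.

```bash
sed -i 's/^def cam(n):/_c={}\ndef cam(n):\n    if n not in _c:_c[n]=_cam(n)\n    return _c[n]\ndef _cam(n):/' h.py
cat > holes.py <<'E'
from h import *
from scipy.optimize import minimize
def run(n,g,z=.055):
    def samp(P):
        q=proj(n,P).astype(np.float32);return cv2.remap(g,q[:,0].reshape(-1,1),q[:,1].reshape(-1,1),cv2.INTER_LINEAR).ravel()
    t=np.linspace(0,2*np.pi,180,endpoint=False);cs=np.c_[np.cos(t),np.sin(t),0*t]
    def f(c):
        C=np.array([c[0],c[1],z]);return -(samp(C+.0385*cs)-samp(C+.0425*cs)).mean()
    best=min(((f((x,y)),x,y) for x in np.arange(.480,.492,.0005) for y in np.arange(.176,.188,.0005)))
    print(n,"edge",best)
    disk=np.array([[r*np.cos(a),r*np.sin(a),0] for r in(0.,.0015,.003) for a in np.linspace(0,2*np.pi,8,endpoint=False)])
    an=np.array([[.0068*np.cos(a),.0068*np.sin(a),0] for a in np.linspace(0,2*np.pi,16,endpoint=False)])
    def h(c):
        P=[];
        for k in range(4):
            a=c[2]+k*np.pi/2;C=np.array([c[0]+.03*np.cos(a),c[1]+.03*np.sin(a),z]);P+=[C+disk,C+an]
        v=samp(np.vstack(P)).reshape(4,-1);return (v[:,:len(disk)].mean(1)-v[:,len(disk):].mean(1)).sum()
    res=sorted((h((x,y,a)),x,y,a) for a in np.radians(np.arange(0,90,3)) for x in best[1]+np.arange(-.002,.0021,.001) for y in best[2]+np.arange(-.002,.0021,.001))
    r=minimize(h,res[0][1:],method="Nelder-Mead",options=dict(initial_simplex=np.array(res[0][1:])+np.array([[0,0,0],[.001,0,0],[0,.001,0],[0,0,.05]])))
    print(n,"holes",r.x,np.degrees(r.x[2]),r.fun)
if __name__=="__main__":
    for n in("top","side"): run(n,np.load(f"pics/{n}avg.npy").mean(2))
E
python3 holes.py
```

```text
top edge (np.float32(-16.022942), np.float64(0.485), np.float64(0.1825))
top holes [0.48445359 0.18230111 0.89682929] 51.38453322395018 -50.63095474243164
side edge (np.float32(-9.051927), np.float64(0.4855), np.float64(0.1835))
side holes [0.48500698 0.18487165 0.92943923] 53.25294534318289 -22.257484436035156
```

>>> {"op": "servo_tool", "data": {"rows": [[[3.5,-0.5,0],-0.1,0.5],[[7,-1.1,0],-0.2,0.5],[[10.5,-1.6,0],-0.3,0.5],[[14,-2.2,0],-0.4,0.5],[[17.5,-2.7,0],-0.5,0.5],[[21,-3.3,0],-0.6,0.5],[[24.5,-3.8,0],-0.7,0.5],[[28,-4.4,0],-0.8,0.5],[[31.5,-4.9,0],-0.9,0.5],[[34.8,-5.4,0],-1.03,0.5]]}}

```text
t: 6.65
eef_pos: [0.484, 0.1832, 0.2367]
eef_rot: [-1.011, -2.972, 0.002]
ft_force: [-0.6, 0.4, -1.3]
opening: 0.0179
```

>>> {"op": "servo_tool", "data": {"rows": [[[0,0,0],0,0.5],[[0,0,0],0,0.5]]}}

```text
t: 6.85
eef_pos: [0.4839, 0.1827, 0.2368]
eef_rot: [-1.016, -2.97, 0.002]
ft_force: [0.6, -0.3, -1.6]
opening: 0.0179
```

```bash
python3 st.py .485 .182 .186
```

```text
t 6.85 q [ 0.46  0.55 -1.12  1.92  0.57  1.04 -0.  ] p [0.4839 0.1827 0.2368] F [ 0.6 -0.3 -1.6] T [-0.03 -0.21  0.01] op 0.0179 yawY 0.9119 tilt [-0.0028 -0.0001]
tool shift cm [-0.14  0.02  5.08]
```

>>> {"op": "servo_tool", "data": {"rows": [[[-0.1,0,2],0,0.5],[[-0.1,0,4],0,0.5],[[-0.1,0,5.5],0,0.5],[[-0.1,0,5.8],0,0.5],[[-0.1,0,5.8],0,0.5]]}}

```text
t: 7.35
eef_pos: [0.4856, 0.1808, 0.1797]
eef_rot: [-1.02, -2.97, 0.001]
ft_force: [-0.3, 0.1, -0.8]
opening: 0.0179
```

```bash
python3 st.py .485 .182 .166
python3 - <<'E'
from h import *
o=[]
for n in("side","top"):
    p,d=env.get_image(n);p=p[:,:,::-1];np.save(f"pics/{n}1d.npy",d);cv2.imwrite(f"pics/{n}1.png",p)
    uv=proj(n,[.485,.182,.07])[0].astype(int);c=p[uv[1]-40:uv[1]+40,uv[0]-40:uv[0]+40]
    o.append(cv2.resize(cv2.convertScaleAbs(c,alpha=1.6),(400,400),interpolation=cv2.INTER_CUBIC))
cv2.imwrite("pics/h1.png",np.hstack(o))
E
```

```text
t 7.35 q [ 0.4   0.62 -1.04  1.96  0.66  0.95 -0.07] p [0.4856 0.1808 0.1797] F [-0.3  0.1 -0.8] T [ 0.05 -0.12  0.02] op 0.0179 yawY 0.909 tilt [-0.0014 -0.0005]
tool shift cm [0.12 0.06 1.37]
```

View pics/h1.png

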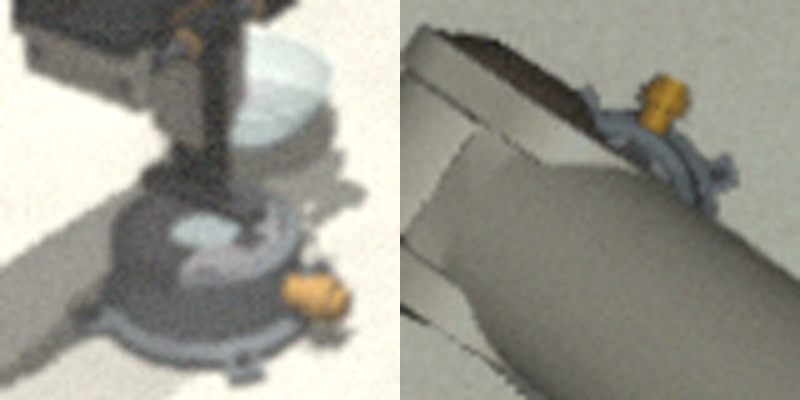

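Run:
```python
from h import *
s=env.get_state();M=R.from_rotvec(s['eef_rot']).as_matrix()
ims=[env.get_image("side")[0][:,:,::-1].astype(float) for _ in range(6)]
p=np.mean(ims,0);np.save("pics/side1avg.npy",p)
TS=s['eef_pos']+np.array([0,0,-.108])  # underside
ey=M[:,0];ex=M[:,1]
K=10;u0,v0=248,145
def px(P): return (proj("side",P)-[u0,v0]+.5)*K-.5
c=p[v0:v0+55,u0:u0+75]
c=255*np.clip(c/160,0,1)**.6
c=cv2.resize(c.astype(np.uint8),None,fx=K,fy=K,interpolation=cv2.INTER_CUBIC)
raw=c.copy()
cr=[TS+a*.008*ex+b*.038*ey+np.array([0,0,h]) for h in(0,.01) for a,b in((1,1),(-1,1),(-1,-1),(1,-1))]
q=px(cr).astype(int)
for h in(0,4):cv2.polylines(c,[q[h:h+4]],True,(0,255,0),1)
for b in(1,-1):
    for h in(0,-.008):
        t=np.linspace(0,6.283,20);P=[TS+b*.03*ey+np.array([.0035*np.cos(x),.0035*np.sin(x),h]) for x in t];cv2.polylines(c,[px(P).astype(int)],True,(0,0,255),1)
for k in range(4):
    a=np.radians(52)+k*np.pi/2
    P=[[.485+.03*np.cos(a)+.005*np.cos(x),.182+.03*np.sin(a)+.005*np.sin(x),.055] for x in t];cv2.polylines(c,[px(P).astype(int)],True,(255,0,0),1)
P=[[.485+.04*np.cos(x),.182+.04*np.sin(x),.055] for x in np.linspace(0,6.283,60)];cv2.polylines(c,[px(P).astype(int)],True,(255,255,0),1)
cv2.imwrite("pics/h2.png",c);cv2.imwrite("pics/h2r.png",raw)
```

```text
(no output)
```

View pics/h2.png

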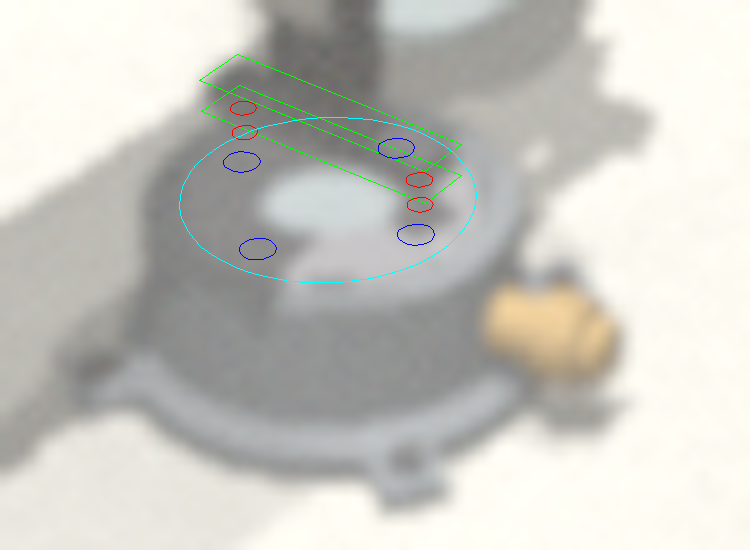

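View pics/h2r.png

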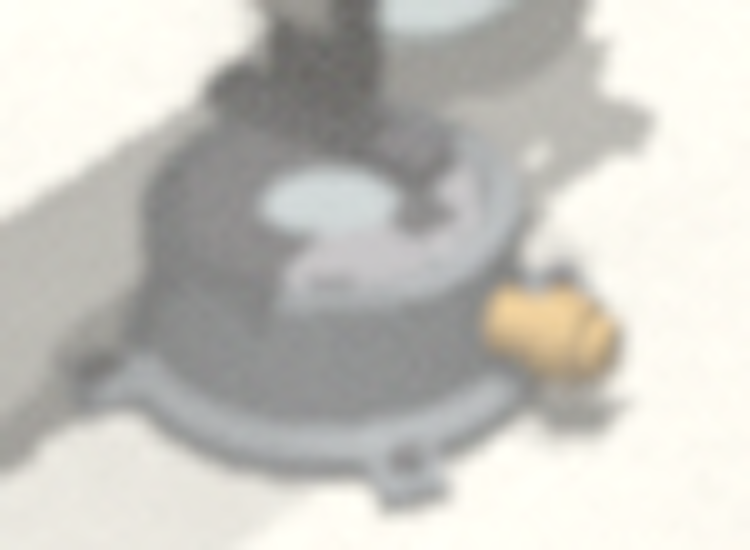

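Run:
```python
from h import *
o=[]
for n,u0,v0,w,h in(("side",250,150,66,44),("top",228,212,60,50)):
    K=12 if n=="side" else 10
    def px(P): return (proj(n,P)-[u0,v0]+.5)*K-.5
    p=np.load(f"pics/{n}avg.npy")
    c=p[v0:v0+h,u0:u0+w];c=255*np.clip((c-40)/(170-40),0,1)
    c=cv2.resize(c.astype(np.uint8),None,fx=K,fy=K,interpolation=cv2.INTER_CUBIC);raw=c.copy()
    t=np.linspace(0,6.283,30)
    for k in range(4):
        a=np.radians(52)+k*np.pi/2
        P=[[.485+.03*np.cos(a)+.005*np.cos(x),.182+.03*np.sin(a)+.005*np.sin(x),.055] for x in t];cv2.polylines(c,[px(P).astype(int)],True,(255,0,0),1)
    for r,z in((.04,.055),(.052,.053),(.06,0.)):
        P=[[.485+r*np.cos(x),.182+r*np.sin(x),z] for x in t];cv2.polylines(c,[px(P).astype(int)],True,(0,0,255),1)
    cv2.imwrite(f"pics/ov_{n}.png",c)
```

```text
(no output)
```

View pics/ov_side.png

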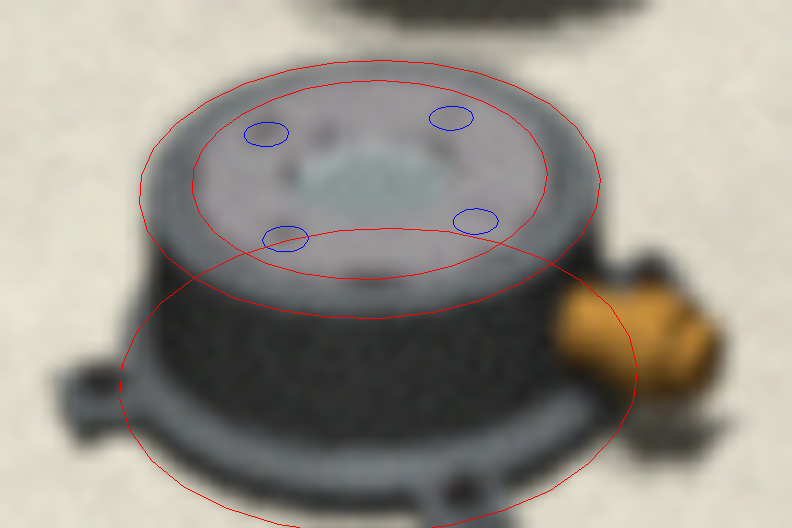

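View pics/ov_top.png

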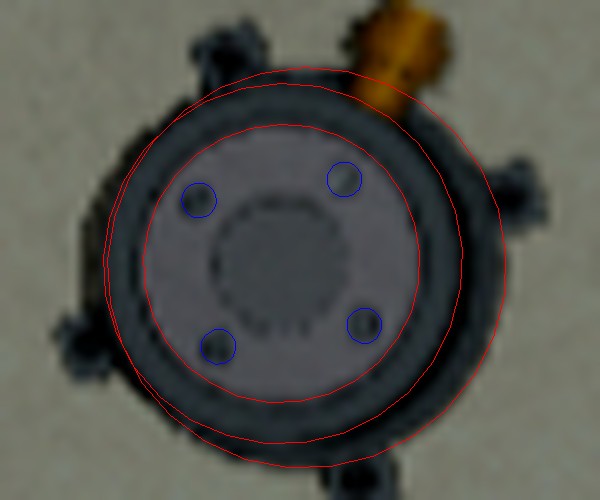

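The top overlay matches the holes to within 1 mm (ring near (0.485,0.182), holes at 52°). The side overlay agrees to about 1 mm. The dark mark on the near rim in the side view, at (370,285), is not a hole. The predicted crossbar outline also fits. I'll correct laterally and feel downward.

>>> {"op": "servo_tool", "data": {"rows": [[[0.08,0.09,0.2],0,0.5],[[0.08,0.09,0.4],0,0.5],[[0.08,0.09,0.5],0,0.5],[[0.08,0.09,0.6],0,0.5],[[0.08,0.09,0.6],0,0.5],[[0.08,0.09,0.6],0,0.5]]}}

```text
t: 8.35
eef_pos: [0.4858, 0.1827, 0.1742]
eef_rot: [-1.019, -2.972, -0.0]
ft_force: [0.8, -0.1, -1.9]
opening: 0.0177
```

```bash
python3 st.py .4855 .182 .163
```

```text
t 8.35 q [ 0.39  0.63 -1.03  1.96  0.67  0.94 -0.08] p [0.4858 0.1827 0.1742] F [ 0.8 -0.1 -1.9] T [ 0.07 -0.15 -0.02] op 0.0177 yawY 0.9101 tilt [-0.0001  0.    ]
tool shift cm [-0.02 -0.07  1.12]
```

>>> {"op": "servo_tool", "data": {"rows": [[[0,-0.06,0.1],0,0.5],[[0,-0.06,0.2],0,0.5],[[0,-0.06,0.3],0,0.5],[[0,-0.06,0.4],0,0.5],[[0,-0.06,0.45],0,0.5],[[0,-0.06,0.45],0,0.5]]}}

```text
t: 8.95
eef_pos: [0.4854, 0.1822, 0.1696]
eef_rot: [-1.019, -2.972, 0.0]
ft_force: [-0.2, 0.1, -2.3]
opening: 0.0182
```

```bash
python3 st.py .4855 .182 .163
```

```text
t 8.95 q [ 0.38  0.63 -1.02  1.97  0.68  0.93 -0.08] p [0.4854 0.1822 0.1696] F [-0.2  0.1 -2.3] T [ 0.01 -0.17 -0.03] op 0.0182 yawY 0.91 tilt [-0.0001 -0.    ]
tool shift cm [-0.02 -0.01  0.66]
```

>>> {"op": "servo_tool", "data": {"rows": [[[0,0,0.1],0,0.5],[[0,0,0.2],0,0.5],[[0,0,0.2],0,0.5]]}}

```text
t: 9.25
eef_pos: [0.4854, 0.1821, 0.1676]
eef_rot: [-1.019, -2.972, 0.0]
ft_force: [0.1, -0.3, -1.2]
opening: 0.0177
```

```bash
python3 st.py .4855 .182 .163
```

```text
t 9.25 q [ 0.38  0.64 -1.02  1.97  0.69  0.93 -0.08] p [0.4854 0.1821 0.1676] F [ 0.1 -0.3 -1.2] T [ 0.   -0.18 -0.04] op 0.0177 yawY 0.91 tilt [-0.0002 -0.0001]
tool shift cm [-0.02 -0.    0.46]
```

It is about 3 mm below the expected face contact with no force, so the pins are entering the holes. Continuing down.

>>> {"op": "servo_tool", "data": {"rows": [[[0,0,0.1],0,0.5],[[0,0,0.2],0,0.5],[[0,0,0.3],0,0.5],[[0,0,0.3],0,0.5]]}}

```text
t: 9.65
eef_pos: [0.4854, 0.1821, 0.1646]
eef_rot: [-1.019, -2.972, 0.0]
ft_force: [1.0, -0.7, -1.6]
opening: 0.0181
```

```bash
python3 st.py .4855 .182 .163
```

```text
t 9.65 q [ 0.38  0.64 -1.02  1.97  0.69  0.93 -0.09] p [0.4854 0.1821 0.1646] F [ 1.  -0.7 -1.6] T [ 0.01 -0.13  0.05] op 0.0181 yawY 0.9101 tilt [-0.0002 -0.0001]
tool shift cm [-0.02 -0.    0.16]
```

>>> {"op": "servo_tool", "data": {"rows": [[[0,0,0.05],0,0.5],[[0,0,0.1],0,0.5],[[0,0,0.1],0,0.5]]}}

```text
t: 9.95
eef_pos: [0.4854, 0.1822, 0.1637]
eef_rot: [1.019, 2.972, -0.0]
ft_force: [-0.4, 0.0, -1.5]
opening: 0.0177
```

>>> {"op": "servo_tool", "data": {"rows": [[[0,0,0.04],0,0.5],[[0,0,0.04],0,0.5]]}}

```text
t: 10.15
eef_pos: [0.4854, 0.1822, 0.1633]
eef_rot: [1.019, 2.972, -0.0]
ft_force: [0.1, -0.3, -2.0]
opening: 0.0179
```

```bash
python3 st.py .4855 .182 .163
```

```text
t 10.15 q [ 0.37  0.64 -1.01  1.97  0.69  0.92 -0.09] p [0.4854 0.1822 0.1633] F [ 0.1 -0.3 -2. ] T [ 0.08 -0.19 -0.  ] op 0.0179 yawY 0.91 tilt [ 0. -0.]
tool shift cm [-0.02 -0.01  0.03]
```

>>> {"op": "servo_tool", "data": {"rows": [[[0,0,0.04],0,0.5],[[0,0,0.04],0,0.5]]}}

```text
t: 10.35
eef_pos: [0.4855, 0.1822, 0.1631]
eef_rot: [1.019, 2.971, -0.0]
ft_force: [-1.6, -1.0, -1.1]
opening: 0.0177
```

>>> {"op": "servo_tool", "data": {"rows": [[[0,0,0.03],0,0.5],[[0,0,0.03],0,0.5]]}}

```text
t: 10.55
eef_pos: [0.4855, 0.1823, 0.163]
eef_rot: [1.019, 2.971, -0.0]
ft_force: [-1.4, -1.8, 3.4]
opening: 0.0179
```

```bash
python3 st.py .4855 .182 .163
```

```text
t 10.55 q [ 0.37  0.64 -1.01  1.97  0.69  0.92 -0.09] p [0.4855 0.1823 0.163 ] F [-1.4 -1.8  3.4] T [-0.18  0.24 -0.07] op 0.0179 yawY 0.9101 tilt [ 0.0003 -0.0003]
tool shift cm [-0.02 -0.02 -0.  ]
```

Contact is felt at z 0.163, which is full 8 mm depth, at about 5 N. I'll ease off and begin turning clockwise.

>>> {"op": "servo_tool", "data": {"rows": [[[0,0,-0.04],0.03,0.5],[[0,0,-0.04],0.08,0.5],[[0,0,-0.04],0.14,0.5],[[0,0,-0.04],0.2,0.5],[[0,0,-0.04],0.25,0.5],[[0,0,-0.04],0.3,0.5],[[0,0,-0.04],0.3,0.5]]}}

```text
t: 11.25
eef_pos: [0.4858, 0.1826, 0.1631]
eef_rot: [1.452, 2.785, 0.002]
ft_force: [1.7, 0.6, -1.1]
opening: 0.018
```

```bash
python3 st.py .4855 .182 .163
```

```text
t 11.25 q [ 0.33  0.61 -0.95  1.97  0.64  0.89 -0.35] p [0.4858 0.1826 0.1631] F [ 1.7  0.6 -1.1] T [ 0.22 -0.42  0.29] op 0.018 yawY 0.6095 tilt [0.0011 0.0006]
tool shift cm [-0.03 -0.05  0.01]
```

>>> {"op": "servo_tool", "data": {"rows": [[[0,0,0],0.05,0.5],[[0,0,0],0.1,0.5],[[0,0,0],0.15,0.5],[[0,0,0],0.2,0.5],[[0,0,0],0.25,0.5],[[0,0,0],0.3,0.5],[[0,0,0],0.3,0.5]]}}

```text
t: 11.95
eef_pos: [0.4856, 0.1825, 0.1631]
eef_rot: [1.851, 2.538, 0.001]
ft_force: [1.3, 0.7, -0.2]
opening: 0.0183
```

```bash
python3 st.py .4855 .182 .163
```

```text
t 11.95 q [ 0.29  0.58 -0.88  1.97  0.58  0.87 -0.6 ] p [0.4856 0.1825 0.1631] F [ 1.3  0.7 -0.2] T [ 0.17 -0.3   0.27] op 0.0183 yawY 0.3108 tilt [0.0007 0.0004]
tool shift cm [-0.04 -0.03  0.01]
```

>>> {"op": "servo_tool", "data": {"rows": [[[0,0,0],0.05,0.5],[[0,0,0],0.1,0.5],[[0,0,0],0.15,0.5],[[0,0,0],0.15,0.5]]}}

```text
t: 12.35
eef_pos: [0.4855, 0.1825, 0.1631]
eef_rot: [2.035, 2.393, 0.001]
ft_force: [0.9, 0.5, -0.7]
opening: 0.018
```

```bash
python3 st.py .4855 .182 .163
```

```text
t 12.35 q [ 0.26  0.56 -0.85  1.97  0.56  0.86 -0.73] p [0.4855 0.1825 0.1631] F [ 0.9  0.5 -0.7] T [ 0.16 -0.34  0.29] op 0.018 yawY 0.1616 tilt [0.0005 0.0004]
tool shift cm [-0.05 -0.01  0.01]
```

>>> {"op": "servo_tool", "data": {"rows": [[[0,0,0],0.04,0.5],[[0,0,0],0.08,0.5],[[0,0,0],0.12,0.5],[[0,0,0],0.12,0.5]]}}

```text
t: 12.75
eef_pos: [0.4855, 0.1824, 0.1631]
eef_rot: [-2.174, -2.268, -0.001]
ft_force: [0.4, 1.3, -0.6]
opening: 0.0182
```

```bash
python3 st.py .4855 .182 .163
```

```text
t 12.75 q [ 0.24  0.55 -0.82  1.97  0.54  0.85 -0.83] p [0.4855 0.1824 0.1631] F [ 0.4  1.3 -0.6] T [ 0.25 -0.23  0.34] op 0.0182 yawY 0.0422 tilt [0.0003 0.0003]
tool shift cm [-0.04 -0.    0.01]
```

>>> {"op": "servo_tool", "data": {"rows": [[[0,0,0],0.04,0.5],[[0,0,0],0.08,0.5],[[0,0,0],0.08,0.5]]}}

```text
t: 13.05
eef_pos: [0.4855, 0.1825, 0.1631]
eef_rot: [-2.263, -2.179, -0.001]
ft_force: [-0.1, 0.4, -0.0]
opening: 0.0179
```

```bash
python3 st.py
```

```text
t 13.05 q [ 0.23  0.54 -0.8   1.97  0.52  0.84 -0.9 ] p [0.4855 0.1825 0.1631] F [-0.1  0.4 -0. ] T [ 0.23 -0.21  0.33] op 0.0179 yawY -0.0377 tilt [0.0002 0.0003]
```

>>> {"op": "servo_tool", "data": {"rows": [[[0,0,0],0.04,0.5],[[0,0,0],0.08,0.5],[[0,0,0],0.08,0.5]]}}

```text
t: 13.35
eef_pos: [0.4854, 0.1825, 0.163]
eef_rot: [-2.348, -2.087, -0.0]
ft_force: [-0.0, 1.2, 0.4]
opening: 0.0176
```

```bash
python3 st.py
```

```text
t 13.35 q [ 0.22  0.54 -0.78  1.97  0.51  0.84 -0.97] p [0.4854 0.1825 0.163 ] F [-0.   1.2  0.4] T [ 0.28 -0.17  0.44] op 0.0176 yawY -0.1172 tilt [0.0002 0.0002]
```

>>> {"op": "servo_tool", "data": {"rows": [[[0,0,0],0.04,0.5],[[0,0,0],0.04,0.5]]}}

```text
t: 13.55
eef_pos: [0.4854, 0.1825, 0.163]
eef_rot: [2.389, 2.041, 0.0]
ft_force: [1.1, 1.9, 0.0]
opening: 0.0182
```

```bash
python3 st.py
```

```text
t 13.55 q [ 0.21  0.53 -0.77  1.97  0.5   0.83 -1.  ] p [0.4854 0.1825 0.163 ] F [1.1 1.9 0. ] T [ 0.33 -0.13  0.63] op 0.0182 yawY -0.1568 tilt [0.0002 0.0001]
```

>>> {"op": "servo_tool", "data": {"rows": [[[0,0,0],0.04,0.5],[[0,0,0],0.04,0.5]]}}

```text
t: 13.75
eef_pos: [0.4854, 0.1825, 0.1631]
eef_rot: [2.429, 1.992, 0.0]
ft_force: [-0.2, 2.0, 0.6]
opening: 0.0179
```

```bash
python3 st.py
```

```text
t 13.75 q [ 0.2   0.53 -0.77  1.97  0.49  0.83 -1.03] p [0.4854 0.1825 0.1631] F [-0.2  2.   0.6] T [ 0.31 -0.14  0.76] op 0.0179 yawY -0.1968 tilt [0.0002 0.0001]
```

>>> {"op": "servo_tool", "data": {"rows": [[[0,0,0],0.04,0.5],[[0,0,0],0.06,0.5],[[0,0,0],0.06,0.5]]}}

```text
t: 14.05
eef_pos: [0.4854, 0.1823, 0.1631]
eef_rot: [2.488, 1.917, -0.0]
ft_force: [-0.7, 0.9, 0.5]
opening: 0.0176
```

```bash
python3 st.py
```

```text
t 14.05 q [ 0.19  0.52 -0.75  1.98  0.48  0.83 -1.09] p [0.4854 0.1823 0.1631] F [-0.7  0.9  0.5] T [ 0.25 -0.03  0.99] op 0.0176 yawY -0.2577 tilt [ 0.0001 -0.0002]
```

The torque rose steadily to 1.0 N m from the 0.3 N m running torque, so the ring is against its stop. I'll unwind only to zero torque, then lift.

>>> {"op": "servo_tool", "data": {"rows": [[[0,0,0],-0.06,0.5],[[0,0,0],-0.12,0.5],[[0,0,0],-0.15,0.5],[[0,0,0],-0.15,0.5]]}}

```text
t: 14.45
eef_pos: [0.4855, 0.1822, 0.1631]
eef_rot: [-2.34, -2.096, -0.0]
ft_force: [-0.1, 1.5, 0.8]
opening: 0.0178
```

```bash
python3 st.py
```

```text
t 14.45 q [ 0.22  0.54 -0.79  1.97  0.51  0.84 -0.96] p [0.4855 0.1822 0.1631] F [-0.1  1.5  0.8] T [ 0.33 -0.05  0.37] op 0.0178 yawY -0.1101 tilt [-0.0002  0.0004]
```

>>> {"op": "servo_tool", "data": {"rows": [[[0,0,0],-0.05,0.5],[[0,0,0],-0.08,0.5],[[0,0,0],-0.08,0.5]]}}

```text
t: 14.75
eef_pos: [0.4855, 0.1822, 0.1631]
eef_rot: [-2.255, -2.186, -0.0]
ft_force: [0.7, 0.9, 0.9]
opening: 0.0179
```

```bash
python3 st.py
```

```text
t 14.75 q [ 0.23  0.54 -0.8   1.97  0.52  0.84 -0.89] p [0.4855 0.1822 0.1631] F [0.7 0.9 0.9] T [ 0.44 -0.04  0.02] op 0.0179 yawY -0.031 tilt [-0.0001  0.0004]
```

>>> {"op": "servo_tool", "data": {"rows": [[[0,0,0],-0.03,0.5],[[0,0,-0.1],-0.03,0.5],[[0,0,-0.3],-0.03,0.5],[[0,0,-0.3],-0.03,0.5]]}}

```text
t: 15.15
eef_pos: [0.4855, 0.1817, 0.1661]
eef_rot: [2.222, 2.22, -0.001]
ft_force: [-0.4, 0.8, -1.7]
opening: 0.0176
```

```bash
python3 st.py
```

```text
t 15.15 q [ 0.24  0.54 -0.81  1.97  0.52  0.85 -0.86] p [0.4855 0.1817 0.1661] F [-0.4  0.8 -1.7] T [ 0.08 -0.15  0.04] op 0.0176 yawY -0.0008 tilt [-0.0002 -0.0006]
```

Free, with no torque. Lifting clear.

>>> {"op": "servo_tool", "data": {"rows": [[[0,0,-0.5],0,0.5],[[0,0,-1],0,0.5],[[0,0,-2.5],0,0.5],[[0,0,-5],0,0.5],[[0,0,-7.4],0,0.5],[[0,0,-7.4],0,0.5]]}}

```text
t: 15.75
eef_pos: [0.4872, 0.1834, 0.244]
eef_rot: [2.219, 2.219, 0.008]
ft_force: [0.7, 0.5, -1.2]
opening: 0.0176
```

```bash
python3 st.py .497 -.17 .24
python3 - <<'E'
from h import *
s=env.get_state();M=R.from_rotvec(s['eef_rot']).as_matrix()
p=np.mean([env.get_image("side")[0][:,:,::-1].astype(float) for _ in range(4)],0)
TS=s['eef_pos']+np.array([0,0,-.108]);ey=M[:,0];ex=M[:,1]
K=8;u0,v0=240,100
def px(P): return (proj("side",P)-[u0,v0]+.5)*K-.5
c=p[v0:v0+75,u0:u0+100];c=255*np.clip(c/160,0,1)**.6
c=cv2.resize(c.astype(np.uint8),None,fx=K,fy=K,interpolation=cv2.INTER_CUBIC)
cr=[TS+a*.008*ex+b*.038*ey+np.array([0,0,h]) for h in(0,.01) for a,b in((1,1),(-1,1),(-1,-1),(1,-1))]
q=px(cr).astype(int)
for h in(0,4):cv2.polylines(c,[q[h:h+4]],True,(0,255,0),1)
cv2.imwrite("pics/l2.png",c)
E
```

```text
t 15.75 q [ 0.32  0.43 -0.9   1.91  0.41  0.98 -0.77] p [0.4872 0.1834 0.244 ] F [ 0.7  0.5 -1.2] T [ 0.01 -0.17 -0.  ] op 0.0176 yawY 0.0001 tilt [0.0061 0.0015]
tool shift cm [-35.34   0.98   0.36]
```

View pics/l2.png

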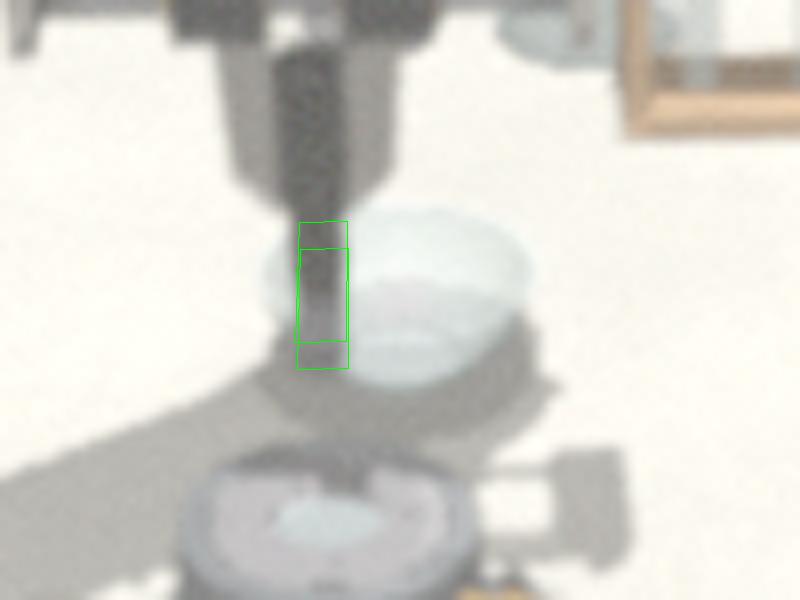

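The crossbar matches its predicted outline (ends at about y 220 to 370), so nothing slipped in the grip. Returning to the stand.

>>> {"op": "servo_tool", "data": {"rows": [[[-3.5,0.1,0],0.02,0.5],[[-7.5,0.2,0],0.04,0.5],[[-11.5,0.3,0],0.06,0.5],[[-15.5,0.4,0],0.08,0.5],[[-19.5,0.5,0],0.1,0.5],[[-23.5,0.6,0],0.12,0.5],[[-27.5,0.7,0],0.12,0.5],[[-31.5,0.9,0],0.12,0.5],[[-35.3,1,0],0.12,0.5],[[-35.3,1,0],0.12,0.5]]}}

```text
t: 16.95
eef_pos: [0.494, -0.1777, 0.2384]
eef_rot: [-2.36, -2.073, 0.005]
ft_force: [-0.0, -0.3, -1.7]
opening: 0.018
```

>>> {"op": "servo_tool", "data": {"rows": [[[0,0,0],0,0.5],[[0,0,0],0,0.5]]}}

```text
t: 17.15
eef_pos: [0.4951, -0.1694, 0.2393]
eef_rot: [-2.348, -2.085, -0.0]
ft_force: [-0.3, 0.3, -1.5]
opening: 0.0176
```

```bash
python3 st.py .497 -.17 .1381
```

```text
t 17.15 q [ 0.93  0.42 -0.8   1.91  0.36  0.97 -0.15] p [ 0.4951 -0.1694  0.2393] F [-0.3  0.3 -1.5] T [-0.05 -0.06  0.05] op 0.0176 yawY -0.1185 tilt [-0.0012  0.0015]
tool shift cm [-0.05  0.21 10.12]
```

>>> {"op": "servo_tool", "data": {"rows": [[[-0.05,0.2,2.5],0,0.5],[[-0.05,0.2,5],0,0.5],[[-0.05,0.2,7.2],0,0.5],[[-0.05,0.2,8.4],0,0.5],[[-0.05,0.2,8.5],0,0.5],[[-0.05,0.2,8.5],0,0.5]]}}

```text
t: 17.75
eef_pos: [0.4978, -0.1707, 0.1554]
eef_rot: [-2.349, -2.086, -0.001]
ft_force: [0.0, 0.3, -1.9]
opening: 0.018
```

```bash
python3 st.py .497 -.17 .1381
```

```text
t 17.75 q [ 0.85  0.54 -0.72  1.96  0.48  0.82 -0.25] p [ 0.4978 -0.1707  0.1554] F [ 0.   0.3 -1.9] T [-0.02 -0.07  0.  ] op 0.018 yawY -0.1185 tilt [0.0003 0.0003]
tool shift cm [ 0.06 -0.09  1.73]
```

>>> {"op": "servo_tool", "data": {"rows": [[[0.06,-0.08,0.4],0,0.5],[[0.06,-0.08,0.8],0,0.5],[[0.06,-0.08,1.2],0,0.5],[[0.06,-0.08,1.5],0,0.5],[[0.06,-0.08,1.5],0,0.5]]}}

```text
t: 18.25
eef_pos: [0.4964, -0.1709, 0.1396]
eef_rot: [-2.35, -2.084, 0.001]
ft_force: [0.7, -0.5, -1.3]
opening: 0.0179
```

```bash
python3 st.py .497 -.17 .1381
```

```text
t 18.25 q [ 0.84  0.56 -0.7   1.97  0.51  0.79 -0.27] p [ 0.4964 -0.1709  0.1396] F [ 0.7 -0.5 -1.3] T [-0.08 -0.02 -0.01] op 0.0179 yawY -0.1202 tilt [-0.0007  0.0002]
tool shift cm [0.1  0.05 0.15]
```

>>> {"op": "servo_tool", "data": {"rows": [[[0,0.05,0.1],0,0.5],[[0,0.05,0.15],0,0.5],[[0,0.05,0.15],0,0.5]]}}

```text
t: 18.55
eef_pos: [0.4972, -0.1709, 0.1385]
eef_rot: [2.351, 2.084, 0.0]
ft_force: [0.5, -0.4, -2.0]
opening: 0.0181
```

```bash
python3 st.py .497 -.17 .1381
```

```text
t 18.55 q [ 0.84  0.57 -0.7   1.97  0.51  0.79 -0.27] p [ 0.4972 -0.1709  0.1385] F [ 0.5 -0.4 -2. ] T [-0.1  -0.18 -0.01] op 0.0181 yawY -0.12 tilt [0.0001 0.    ]
tool shift cm [ 0.09 -0.03  0.04]
```

>>> {"op": "servo_tool", "data": {"rows": [[[0,0,0.05],0,0.5],[[0,0,0.05],0,0.5]]}}

```text
t: 18.75
eef_pos: [0.4973, -0.171, 0.1382]
eef_rot: [2.35, 2.084, 0.0]
ft_force: [0.5, 0.0, -1.2]
opening: 0.0179
```

```bash
python3 st.py .497 -.17 .1381
```

```text
t 18.75 q [ 0.84  0.57 -0.7   1.97  0.51  0.78 -0.27] p [ 0.4973 -0.171   0.1382] F [ 0.5  0.  -1.2] T [-0.07 -0.13  0.02] op 0.0179 yawY -0.1199 tilt [ 0.0004 -0.0002]
tool shift cm [ 0.09 -0.04  0.01]
```

>>> {"op": "servo_tool", "data": {"rows": [[[0,0,0.03],0,0.5],[[0,0,0.03],0,0.5]]}}

```text
t: 18.95
eef_pos: [0.4973, -0.1709, 0.1381]
eef_rot: [2.35, 2.084, 0.0]
ft_force: [-0.3, -0.2, 3.6]
opening: 0.0179
```

>>> {"op": "servo_tool", "data": {"rows": [[[0,0,0],0,3],[[0,0,0],0,5],[[0,0,0],0,8],[[0,0,0],0,8],[[0,0,0],0,8],[[0,0,0],0,8],[[0,0,0],0,8],[[0,0,0],0,8]]}}

```text
t: 19.75
eef_pos: [0.4972, -0.1709, 0.1377]
eef_rot: [2.351, 2.084, 0.0]
ft_force: [-0.7, -0.4, -0.5]
opening: 0.0769
```

```bash
python3 st.py .497 -.17 .1381
python3 - <<'E'
from h import *
p,d=env.get_image("side");p=p[:,:,::-1]
uv=proj("side",[.497,-.17,.08])[0].astype(int);c=p[max(0,uv[1]-70):uv[1]+70,uv[0]-70:uv[0]+70]
cv2.imwrite("pics/rel.png",cv2.resize(cv2.convertScaleAbs(c,alpha=1.6),(560,560),interpolation=cv2.INTER_CUBIC))
E
```

```text
t 19.75 q [ 0.84  0.57 -0.7   1.97  0.51  0.78 -0.27] p [ 0.4972 -0.1709  0.1377] F [-0.7 -0.4 -0.5] T [-0.04 -0.09  0.03] op 0.0769 yawY -0.12 tilt [ 0. -0.]
tool shift cm [ 0.09 -0.03 -0.04]
```

View pics/rel.png

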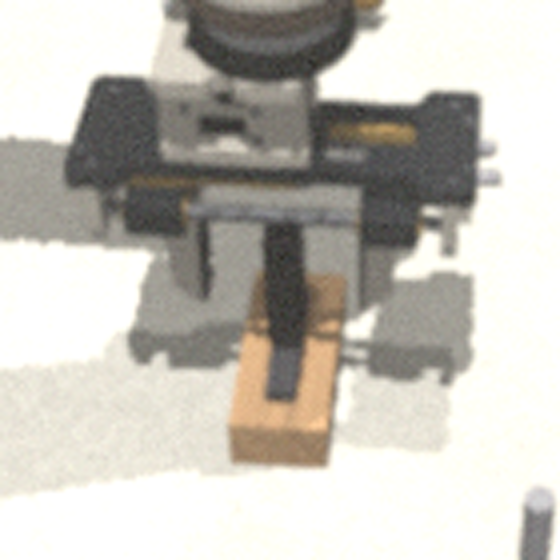

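The spanner stands upright in the stand (crossbar end at (283,380)) and the fingers are open on both sides. I'll lift clear, then move aside so the cameras can check the result.

>>> {"op": "servo_tool", "data": {"rows": [[[0,0,-2],0,8],[[0,0,-5],0,8],[[0,0,-9],0,8],[[0,0,-13],0,8],[[0,0,-16],0,8],[[-4,-4,-16],0,8],[[-8,-8,-16],0,8],[[-12,-10,-16],0,8],[[-16,-10,-16],0,8],[[-18,-10,-16],0,8]]}}

```text
t: 20.8
eef_pos: [0.3734, -0.3424, 0.2979]
eef_rot: [2.357, 2.076, -0.004]
ft_force: [0.0, -0.2, 0.2]
opening: 0.0793
```

```bash
python3 st.py
python3 - <<'E'
from h import *
import holes
for n in("top","side"):
    A=[env.get_image(n) for _ in range(4)];p=np.mean([a[0][:,:,::-1].astype(np.float32) for a in A],0)
    d=np.median([a[1] for a in A],0)
    cv2.imwrite(f"pics/{n}_fin.png",cv2.convertScaleAbs(p,alpha=1.3))
    b=(345,410,210,255) if n=="top" else (262,310,225,305)
    P,uv,ok=cloud(n,d,*b);P=P[ok];q=P[(P[:,2]>.112)&(P[:,2]<.13)]
    if len(q)>4: print(n,len(q),q.mean(0),cv2.minAreaRect((q[:,:2]*1000).astype(np.float32)))
    holes.run(n,p.mean(2))
E
```

```text
t 20.8 q [ 1.34  0.29 -0.77  1.89  0.23  1.05  0.35] p [ 0.3734 -0.3424  0.2979] F [ 0.  -0.2  0.2] T [ 0.02 -0.12 -0.02] op 0.0793 yawY -0.1267 tilt [-0.0009 -0.0026]
top 59 [ 0.49532063 -0.16997065  0.11971335] ((495.5138244628906, -169.7741241455078), (23.971498489379883, 17.42615509033203), 80.32295227050781)
top edge (np.float32(-16.788408), np.float64(0.485), np.float64(0.1825))
top holes [0.48539707 0.18201782 0.08411564] 4.8194709189691185 -60.94227600097656
side 110 [ 0.49807717 -0.17401281  0.11900908] ((497.9622802734375, -171.77903747558594), (26.641189575195312, 17.81586456298828), 81.1882095336914)
side edge (np.float32(-10.611705), np.float64(0.4855), np.float64(0.183))
side holes [0.48554457 0.1848788  0.06316222] 3.618928356640679 -16.1053466796875
```

View pics/top_fin.png

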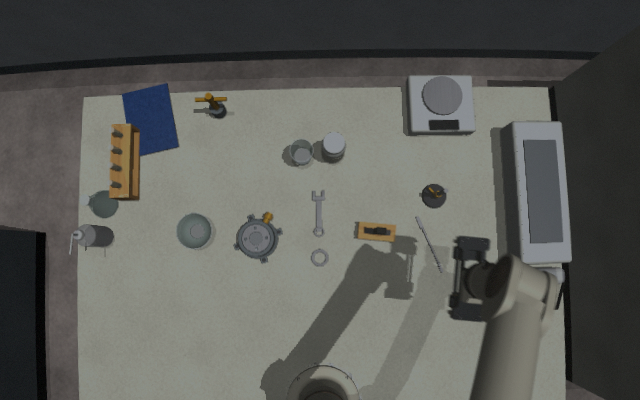

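View pics/side_fin.png

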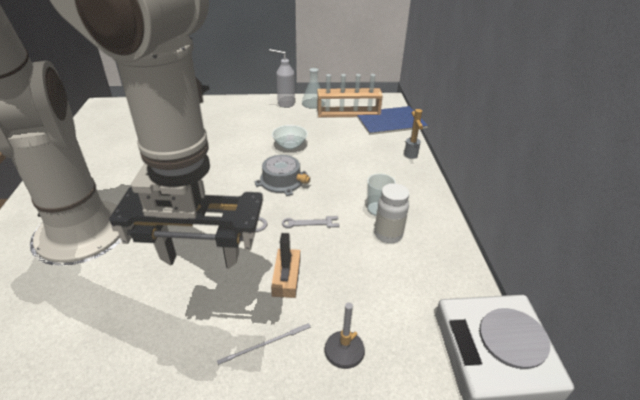

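>>> {"op": "servo_tool", "data": {"rows": [[[0,0,0],0,8],[[0,0,0],0,8],[[0,0,0],0,8]]}}

```text
t: 21.5
eef_pos: [0.3765, -0.3373, 0.2978]
eef_rot: [2.35, 2.085, -0.0]
ft_force: [0.2, -0.6, 0.2]
opening: 0.0801
```

```bash
python3 -c "
from rig import env
print(env.finish_job())"
```

```text
the job is handed in; nothing more can be done
None
```

The ring is tight against its stop and the spanner is back upright in its stand, released. I handed the job in at about 21.5 s.

- **Seating:** both pins went the full 8 mm into two opposite holes. I felt the bottom at about 5 N, then eased off before turning.
- **Turning:** the ring ran at about 0.3 N m. The torque then climbed steadily to about 1.0 N m over the last 0.15 to 0.2 rad, which I took as the stop. I unwound only to zero torque before lifting out.
- **Final checks:** the hole pattern turned from about 52° to about 4–5° (roughly 0.83 rad). The spanner's grip is within 1 mm or so of where it started, upright. The other objects look unmoved in both views, and the robot touches nothing.
- **What disagreed:** the two cameras differ by about 2 mm. The final hole angle reads 4.8° from the top camera and 3.6° from the side, against about 1° worked out from the spanner's angle, which is within the pin play and image error. One dark mark on the rim in the side view looked like a hole, but the top view ruled it out.

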